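# Press a pigment tablet: screw down, then hold the lever at the index

### The arm

A 7-joint arm with a two-finger parallel gripper is mounted at the origin on the work surface. World frame = base frame: x ahead of the robot, y to its left, z up, the work surface at z = 0. Lengths are in m, angles in rad, forces in N, time in s.
With the tool pointing down it reaches from about 0.4 to 0.85 m from the base axis. Payload 10.4 kg.
Tool frame: the origin (TCP) lies midway between the tips of the shut fingers; the grasp point (between the pads) lies 19 mm behind it (manip.pinch_z is the distance from the TCP to the grasp point, in m); y points along the fingers, x is the direction in which the jaws open and shut, and the axes are right-handed (so a half turn about y gives the same grasp; the last joint's range is limited). The gripper opens to 85 mm and grips with 20 to 120 N. Pads are 22 mm wide; open, the fingers measure 114 mm over their backs; the gripper's body (76 mm by 85 mm) begins 54 mm behind the grasp point. The pads swing forward as they close: fully open they stand 13 mm farther back than shut.
Start: joints at [1.085, 0.332, -0.065, 1.46, 0.022, 1.35, -0.088], TCP at [0.279, -0.559, 0.231] pointing down, gripper open.
Joint ranges: [-2.6, 2.6], [-0.5, 2.12], [-1.47, 1.34], [0.16, 2.42], [-1.27, 4.41], [0.06, 2.06], [-2.6, 2.6]. Speed limits (rad/s): [2.22, 2.22, 2.79, 2.79, 3.14, 3.14, 3.14].

### API

Orientations are given as a unit quaternion [x, y, z, w].
In Python, from workcell import manip gives the robot as it stands.
- The arm moves only by the shell command python3 -m pendant 'ROWS' [OPENING] [FORCE]. ROWS is a JSON object of lists of equal length, an entry for each row: "offset": the shift along the tool's x, y, z scaled (see below), a list of three; "turn": the turn, a rotation vector about the tool's x, y, z scaled (see below), a list of three. A call has 1 to 12 rows; each row is the pose to reach, as a shift and turn from the pose measured when the call began, along the tool's axes at that moment; what a row does not reach only later rows make up. The controller multiplies each number of a shift by 200 mm and each number of a turn by 45 degrees. A row lasts 1/8 s, in which the tool goes at most 62.5 mm and 10.7 degrees, less where a joint would pass 70% of its speed; a pose out of reach is approached as far as the arm can. A call with a number of a shift or a turn outside -1 to 1 is refused whole. A call with a gripper value outside its range is refused whole. OPENING is the opening in per cent of the stroke, from 0 (shut) to 100 (fully open), set as the call begins (- or left out, the last holds). The fingers move at their own pace and stop on an object; FORCE is the grip in N (left out, the last holds). Time passes only in rows, so rows that repeat a pose let the fingers close. It gives the time, the measured TCP pose, the force and the opening at its end, in the units of the state.
- manip.get_obs(): the state, without advancing time (a new reading comes with each control period).
- manip.camera(name): name is "side" or "top"; returns (picture, depth): 480x640x3 uint8, red, green, blue; 480x640 float32, m along the optical axis (not along the pixel's ray), 0 where there is no reading.
- manip.camera_model(name): a dict with "intrinsics" (3x3 intrinsics, pixels), "R" (3x3) and "t" (3): a world point X has camera coordinates R X + t. Camera axes: x right, y down, z forward; pixel columns grow to the right and rows downward; lengths in m; the calibration is good to about 2 mm. A picture is of the moment at which its call begins. camera_model takes no time and is no camera call.
- manip.hand_in(): hands the job in, once; it reports no verdict.
The state is a dict: "clock": time; "joint_pos": joint angles; "joint_velocities": joint speeds; "tau": joint torques, N m; "position": TCP position; "ee_rot": TCP orientation; "ft_force": force on the tool from outside, world axes, zero at the start; "torque": the same for the moment, N m; "grip_width": opening from 0.0 (shut) to 1.0 (fully open).
Only numpy, scipy, OpenCV 4.12 (cv2) and the standard library are available. Lean on these libraries where they do the work, as an engineer would, in place of code of your own. Each camera call takes 0.05 s, during which the arm holds its last target. There are 200 camera calls.

### The job

The die is already in the small hand press: turn the handwheel clockwise by its black grip, a full turn and perhaps a little more, until it stops with the screw fully down on the die. Then pull the spring-return lever at the side over by its black grip until it is in line with the index clamped on its scale, and keep it there: finish while still holding the lever still at the index, as the press must stay loaded. Leave the jars and the mortar where they stand.

Things in the scene. Friction and masses are not known exactly. Their poses are not given: they have to be found in the camera images.
- press: Small hand lever press of grey castings and steel, bolted down. Origin: centre of its 190 x 150 mm foot plate, at table height. Press frame: x roughly away from the robot, y to the left, z up (yaw within 0.2 rad). Base 116 mm wide (y), 66 mm high; on it the die and two columns with a crosshead, handwheel above; the lever stands at its right (-y) side.
- press_top (a point): Centre of the crosshead's top, on the wheel's axis, 190 mm above the table. Just over it lies the level three-spoke steel handwheel, 133 mm over all, rim 13 mm thick, the rim's middle at z = 214 mm once the screw is down, up to 5 mm higher before.
- press_wheel (a joint): Handwheel angle (rad), grows clockwise seen from above; the screw sinks 4 mm a turn. Starts between 0 and 1.5; 7.8 = stop, screw down on the die. About 2 N at the grip turn it, no spring. Seen from above its grip lies at the angle 1.571 + 7.8 - value, counter-clockwise from press x (at the stop: press +y).
- wheel_grip: Upright black grip on the wheel's rim, a barrel 54 mm high, 22 mm thick (18 at the ends), free to spin on its pin, 58 mm from the wheel's axis. Origin: its centre, 37 mm above the rim's middle (z 251 to 256 mm). Under it a 22 mm round steel boss reaches 8 mm above the rim's middle. Can be gripped from above and led round the circle without turning the hand.
- press_lever (a joint): Lever angle (rad). 0 = rest, leaning 0.45 rad from vertical away from the robot (press +x); grows as it is pulled up and over towards the robot (press -x): lean towards +x = 0.45 - value. 1.2 = end stop, past any index. Turns about a level shaft along press y at press x = 0, z = 46 mm. A spring draws it back: at the grip some 5 N at rest, 8 N at 0.4, 13 N at 0.95.
- lever_grip: Black round grip of the lever, level along press y, 24 mm thick, 90 mm long, revolving freely on its rod, 160 mm from the lever's shaft. Origin: its centre, at press y = -155 mm, on the lever's line (at rest: press x = 70, z = 190 mm). Its inner end is 15 mm from the middle of the lever's flat steel arm. Can be taken from above, a finger before and one behind it.
- press_index (a joint): Where the index is clamped on the lever's scale (rad): the value of press_lever at which the lever is in line with it. Between 0.4 and 0.95, different every time; screwed tight, it does not move.
- index_tip (a point): Outer end of the index, a dark steel block on the aluminium quadrant scale beside the lever, with a fin 6 mm thick and 16 mm broad standing out from it; at press y = -80 mm, 160 mm from the lever's shaft. Its z axis points out from the shaft through the fin.
- lever_line (a point): Point on the middle of the lever's flat steel arm (13 mm wide, 9 mm thick), 142 mm from the shaft, at press y = -95 mm; it comes beside the index's fin. Its z axis points out from the shaft along the arm.
- mortar: White ceramic mortar, 136 mm across and 72 mm high, with its pestle lying in it (top about 105 mm, reaching 100 mm from the middle); loose. Origin: centre of its underside.
- jar_a: Loose paint jar with white cap, 48 mm across, 56 mm high; origin: centre of its underside.
- jar_b: Another such jar, 48 mm across, 56 mm high; origin: centre of its underside.
- jar_tall: Larger amber jar with white cap, 66 mm across, 85 mm high; loose. Origin: centre of its underside.

How it is judged:
On the way, in this order (a step that is already met when the one before it is completed fails the run):
1. the wheel is turned clockwise until the screw is down on the die (value of joint press_wheel above 7.6 rad), for 0.2 s.
2. the lever is held at the index by its grip (angle between the z axis of lever_line and the z axis of index_tip, either way round below 0.06 rad and contact force between the fingers and lever_grip above 2 N and value of joint press_wheel above 7.6 rad and velocity of joint press_lever between -0.1 and 0.1 rad/s), for 0.5 s.
At the end, for the whole second after the job is handed in: The screw is down on the die (wheel within 0.2 rad of its stop); the fingers are holding the lever by its grip (more than 2 N), still, within 0.06 rad (about 10 mm at the grip) of being in line with the index; jars and mortar within 30 mm of where they stood (all of step 2 and distance of each of mortar, jar_a, jar_b, jar_tall from where it was at the start of the episode below 0.03 m); the arm keeps its last pose, push and grip.
It fails at once if a jar or the mortar is shoved away (over 30 mm) or tipped (distance of any of mortar, jar_a, jar_b, jar_tall from where it was at the start of the episode above 0.03 m or angle between any of mortar, jar_a, jar_b, jar_tall's own z axis and vertical above 0.5 rad).
It also fails if it takes over 67 s, if anything falls off the work surface, if the arm or the gripper's body presses on something with over 40 N, if the wrist force passes 120 N, or if a joint passes its speed limit or range.

## Working session

There is one attempt and no reset: what is moved stays moved. The work goes in short steps, Python scripts to look and compute and a shell command to move; the robot and the scene stay as the last step left them, time stands still between calls to the robot, and variables do not carry over. Pictures are saved under pics/ and viewed, about 8 in all and at most 12, crops included, and the job is handed in when it is done.

```bash
ls; mkdir -p pics
python3 - <<'E'
from workcell import manip
import cv2,numpy as np
np.set_printoptions(precision=4,suppress=True)
print(manip.get_obs(),manip.pinch_z)
for n in("side","top"):
    p,d=manip.camera(n);cv2.imwrite(f"pics/{n}0.png",p[:,:,::-1]);np.save(f"pics/{n}0d.npy",d)
    print(n,manip.camera_model(n))
E
```

```text
pics
{'clock': 0.0, 'joint_pos': array([ 1.0854,  0.3329, -0.0647,  1.461 ,  0.0216,  1.3499, -0.0885]), 'joint_velocities': array([ 0.0015, -0.0002, -0.0008,  0.0012,  0.0002,  0.0008,  0.0003]), 'tau': array([ -0.0004, -62.5432,   0.0489, -39.1598,   0.0164,   0.0098,
        -0.    ]), 'position': array([ 0.2789, -0.5589,  0.2305]), 'ee_rot': array([-0.6011,  0.3725, -0.3715,  0.6016]), 'ft_force': array([0.2184, 1.0701, 0.3117]), 'torque': array([-0.0198,  0.0156,  0.0224]), 'grip_width': 1.0042455690384775} 0.0187
side {'intrinsics': array([[465.7128,   0.    , 311.9847],
       [  0.    , 465.7128, 240.1042],
       [  0.    ,   0.    ,   1.    ]]), 'R': array([[-0.9936, -0.1123, -0.0154],
       [-0.0523,  0.5744, -0.8169],
       [ 0.1006, -0.8109, -0.5765]]), 't': array([0.5287, 0.1821, 1.1889])}
top {'intrinsics': array([[504.7041,   0.    , 320.2457],
       [  0.    , 504.7041, 240.7692],
       [  0.    ,   0.    ,   1.    ]]), 'R': array([[ 0.0147, -0.9999, -0.002 ],
       [-0.9886, -0.0143, -0.1501],
       [ 0.15  ,  0.0042, -0.9887]]), 't': array([-0.024 ,  0.5596,  1.2505])}
```

View pics/top0.png

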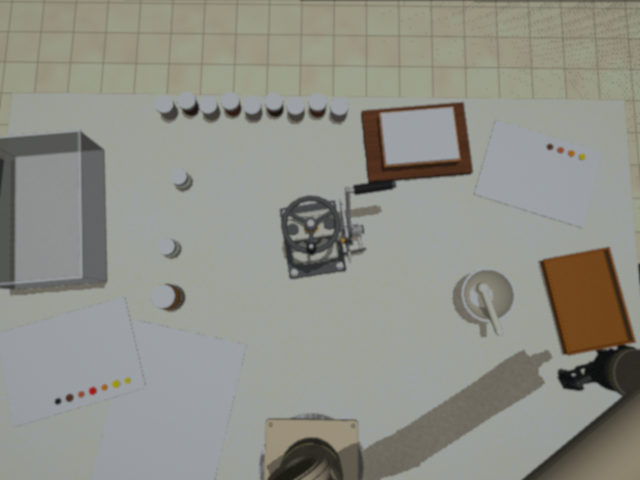

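View pics/side0.png

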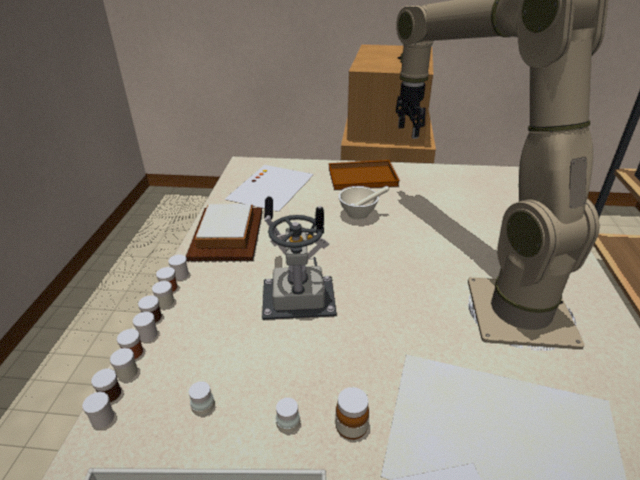

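The top view shows the press at about (315,240), with the wheel grip at (311,248) and the lever grip at (375,187). The side view shows the wheel grip at (320,218) and the lever grip at (268,207). Next I'll zoom in on both.

```bash
cat > h.py <<'E'
from workcell import manip
import cv2,numpy as np
from scipy.spatial.transform import Rotation as Ro
np.set_printoptions(precision=4,suppress=True)
M={n:manip.camera_model(n) for n in("side","top")}
def ray(n,u,v):
    m=M[n];c=-m["R"].T@m["t"];d=m["R"].T@np.linalg.inv(m["intrinsics"])@[u,v,1];return c,d
def onz(n,u,v,z):
    c,d=ray(n,u,v);return c+d*(z-c[2])/d[2]
def tri(a,b):
    (c1,d1),(c2,d2)=ray("top",*a),ray("side",*b)
    s=np.linalg.lstsq(np.c_[d1,-d2],c2-c1,rcond=None)[0];p,q=c1+s[0]*d1,c2+s[1]*d2
    return (p+q)/2,np.linalg.norm(p-q)
def dp(n,u,v,D):
    c,d=ray(n,u,v);return c+d*D
def proj(n,X):
    m=M[n];p=m["intrinsics"]@(m["R"]@np.array(X)+m["t"]);return p[:2]/p[2]
E
python3 - <<'E'
import cv2,numpy as np
a=cv2.imread("pics/top0.png")[170:290,265:405];b=cv2.imread("pics/side0.png")[185:325,235:375]
a=cv2.resize(a,(560,480),interpolation=cv2.INTER_CUBIC)
cv2.imwrite("pics/c1.png",a);cv2.imwrite("pics/c2.png",cv2.resize(b,(560,560),interpolation=cv2.INTER_CUBIC))
from h import *
for n,(x0,y0,x1,y1) in dict(top=(265,170,405,290),side=(235,185,375,325)).items():
    im=cv2.imread(f"pics/{n}0.png");D=np.load(f"pics/{n}0d.npy")
    m=np.zeros(im.shape[:2],np.uint8);m[y0:y1,x0:x1]=(im.max(2)<32)[y0:y1,x0:x1]
    k,l,st,ce=cv2.connectedComponentsWithStats(m)
    for i in range(1,k):
        if st[i,4]>25:
            d=np.median(D[l==i]);print(n,st[i],ce[i],d,dp(n,*ce[i],d))
E
```

```text
top [356 180  36  13 156] [375.6538 186.4038] 1.1518724 [ 0.6633 -0.1411  0.1998]
side [265 198   7  20 100] [268.52 206.77] 1.2442265 [ 0.6604 -0.1282  0.1995]
side [315 209   8  21 130] [319.1308 218.9077] 1.0809045 [0.51   0.0122 0.2591]
```

View pics/c1.png

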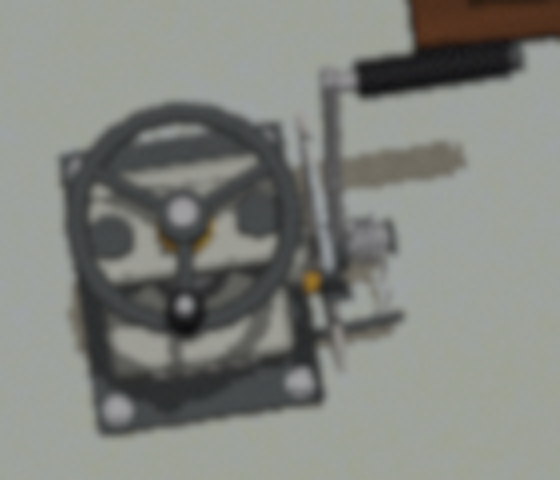

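View pics/c2.png

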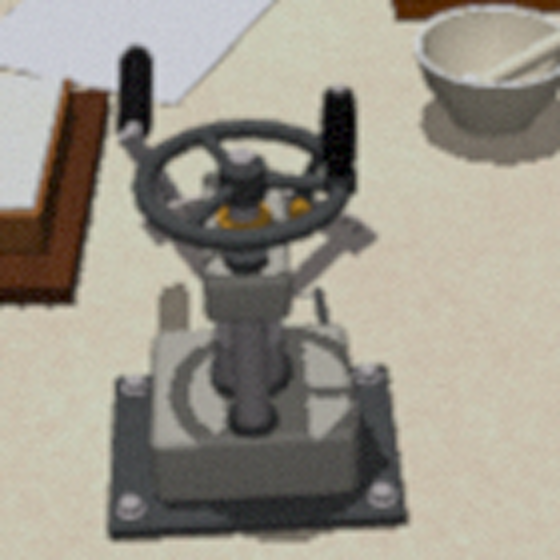

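The crops show the foot plate corners, the hub at crop (183,213), the grip top at (184,305), and a brass/dark index near (312–345,285). Next I'll compute the press frame and take a closer look at the index.

Run:
```python
from h import *
T=lambda u,v:(265+(u+.5)/4-.5,170+(v+.5)/4-.5)
S=lambda u,v:(235+(u+.5)/4-.5,185+(v+.5)/4-.5)
D=np.load("pics/top0d.npy");im=cv2.imread("pics/top0.png")
hub,e=tri(T(183,213),S(242,155));print("hub",hub,e)
g,e=tri(T(185,303),S(340,92));print("griptop",g,e)
C=[onz("top",*T(*p),0.01) for p in((65,158),(280,125),(322,402),(100,432))]
print("plate c",np.mean(C,0),[np.linalg.norm(C[i]-C[(i+1)%4]) for i in range(4)])
ax=(C[0]+C[1]-C[2]-C[3]);ay=C[0]+C[3]-C[1]-C[2]
print("yaw",np.arctan2(ax[1],ax[0]),np.arctan2(-ay[0],ay[1]))
Cs=[onz("side",*S(*p),0.01) for p in((117,375),(112,532),(405,518),(385,368))];print("side plate",np.mean(Cs,0))
i,e=tri(T(358,80),S(132,130));print("lever inner",i,e)
print("lg axis top ends",onz("top",*T(358,79),.19),onz("top",*T(522,56),.19))
# depth points around index
vv,uu=np.mgrid[238:256,338:368]
for lab,(u,v) in dict(orange=(312,282),dark=(340,288),bar1=(360,326),bar2=(395,318)).items():
    a,b=T(u,v);d=D[int(round(b))-1:int(round(b))+2,int(round(a))-1:int(round(a))+2];print(lab,(a,b),[dp("top",a,b,x) for x in(d.min(),np.median(d))])
c=cv2.resize(im[190:280,330:390],(800,1200)[0:2] if 0 else (540,810)[0:2],interpolation=cv2.INTER_LANCZOS4)[:600]
c=cv2.convertScaleAbs(c,alpha=1.4)
z=cv2.normalize(np.clip(D[190:280,330:390],.95,1.3),None,0,255,cv2.NORM_MINMAX).astype(np.uint8)
z=cv2.cvtColor(cv2.resize(z,(540,810),interpolation=0)[:600],8)
cv2.imwrite("pics/c3.png",np.hstack([c,z])[:, :1080]);cv2.imwrite("pics/c3.png",cv2.resize(np.hstack([c,z]),(800,444)))
```

```text
hub [0.5686 0.0054 0.2389] 0.001118860202438921
griptop [0.5115 0.0024 0.2839] 0.0035570540810033868
plate c [0.569  0.0046 0.01  ] [np.float64(0.14434428956579112), np.float64(0.18642105106395615), np.float64(0.14559840622602535), np.float64(0.18339229662985332)]
yaw 0.15416636810906859 0.15952441251294136
side plate [0.5678 0.0058 0.01  ]
lever inner [ 0.6572 -0.0927  0.1895] 0.0009716461031358667
lg axis top ends [ 0.6582 -0.0926  0.19  ] [ 0.6731 -0.187   0.19  ]
orange (342.625, 240.125) [array([ 0.5447, -0.0685,  0.1572]), array([ 0.5454, -0.0687,  0.1525])]
dark (349.625, 241.625) [array([ 0.5354, -0.0826,  0.1974]), array([ 0.536 , -0.0828,  0.1935])]
bar1 (354.625, 251.125) [array([ 0.5342, -0.1039,  0.0443]), array([ 0.5346, -0.1041,  0.041 ])]
bar2 (363.375, 249.125) [array([ 0.5397, -0.1262,  0.0435]), array([ 0.5405, -0.1267,  0.0382])]
```

View pics/c3.png

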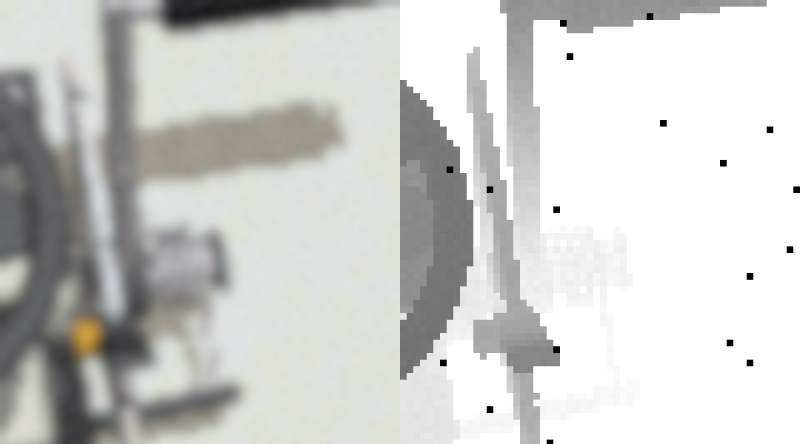

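The press origin is about (0.5685, 0.0053), with yaw 0.156. The index fin is at value ≈0.75, and the wheel grip at (0.511, 0.003), which is wheel ≈0.06. The tool y axis is the approach (down). Next I'll raise the tool and head over, and refine the index from the depth data.

```bash
cat >> h.py <<'E'
P=np.array([.5685,.0053,0]);YAW=.156
RP=Ro.from_euler("z",YAW).as_matrix()
def press(X): return (np.atleast_2d(X)-P)@RP
def world(X): return P+RP@np.array(X)
RT=Ro.from_matrix(np.c_[RP[:,0],[0,0,-1],np.cross(RP[:,0],[0,0,-1])])
def goto(X,rt=RT):
    o=manip.get_obs();r=Ro.from_quat(o["ee_rot"])
    print("t",round(o["clock"],2),"pos",o["position"],"w",round(o["grip_width"],3),"F",o["ft_force"])
    for x in np.atleast_2d(X): print("off",r.inv().apply(x-o["position"])/.2,"turn",np.degrees((r.inv()*rt).as_rotvec())/45)
E
python3 -m pendant '{"offset":[[0,-0.65,0],[0,-0.65,0],[0,-0.65,0],[-0.3,-0.65,0.3],[-0.6,-0.65,0.6],[-0.9,-0.65,0.9],[-1,-0.65,1],[-1,-0.65,1]],"turn":[[0,0,0],[0,-0.1,0],[0,-0.3,0],[0,-0.5,0],[0,-0.7,0],[0,-0.8,0],[0,-0.8,0],[0,-0.8,0]]}' 55 30
python3 - <<'E'
from h import *
D=np.load("pics/top0d.npy")
pts=[]
for v in range(195,262):
    for u in range(335,372):
        if D[v,u]>0: pts.append(np.r_[press(dp("top",u,v,D[v,u]))[0],u,v])
p=np.array(pts);r=np.hypot(p[:,0],p[:,2]-.046);a=.45-np.arctan2(p[:,0],p[:,2]-.046)
k=(r>.138)&(r<.17)&(p[:,1]>-.095)&(p[:,1]<-.066)&(p[:,0]<.02)
print(np.c_[p[k],r[k],a[k]]);print(np.median(a[k]))
goto([.511,.003,.36])
E
```

```text
clock: 1.1
position: [0.3696, -0.2875, 0.361]
ee_rot: [-0.687, 0.167, -0.167, 0.687]
ft_force: [-0.2, -1.0, -0.2]
grip_width: 0.547
[[ -0.0412  -0.0752   0.1786 346.     241.       0.1389   0.7509]
 [ -0.0415  -0.0774   0.1791 347.     241.       0.1394   0.7526]
 [ -0.0417  -0.0798   0.1779 348.     241.       0.1383   0.7562]
 [ -0.0427  -0.0817   0.1824 349.     241.       0.1429   0.7531]
 [ -0.0438  -0.0835   0.1884 350.     241.       0.149    0.7486]
 [ -0.0437  -0.0859   0.1855 351.     241.       0.1462   0.7538]
 [ -0.0447  -0.0878   0.1899 352.     241.       0.1507   0.7511]
 [ -0.0446  -0.0743   0.1867 346.     242.       0.1476   0.7569]
 [ -0.0455  -0.0762   0.1912 347.     242.       0.1522   0.7539]
 [ -0.0464  -0.0782   0.1948 348.     242.       0.1559   0.752 ]
 [ -0.0465  -0.0805   0.1933 349.     242.       0.1544   0.7556]
 [ -0.047   -0.0826   0.195  350.     242.       0.1562   0.7557]
 [ -0.0471  -0.085    0.1934 351.     242.       0.1547   0.7594]
 [ -0.0484  -0.0866   0.2001 352.     242.       0.1615   0.7541]
 [ -0.0488  -0.0729   0.2008 346.     243.  
[... 662 characters left out ...]
   0.1585   0.7778]
 [ -0.0513  -0.0796   0.1956 349.     244.       0.1581   0.7803]
 [ -0.0515  -0.0819   0.195  350.     244.       0.1577   0.7829]
 [ -0.0525  -0.0838   0.1995 351.     244.       0.1622   0.7792]
 [ -0.0521  -0.0864   0.1947 352.     244.       0.1576   0.7871]
 [ -0.0526  -0.0886   0.1957 353.     244.       0.1587   0.7877]
 [ -0.0532  -0.0747   0.1978 347.     245.       0.1608   0.7871]
 [ -0.053   -0.0772   0.1943 348.     245.       0.1575   0.7935]
 [ -0.0539  -0.0791   0.1979 349.     245.       0.1612   0.7906]]
0.7666482393067188
t 1.1 pos [ 0.3696 -0.2875  0.361 ] w 0.547 F [-0.2435 -0.9971 -0.241 ]
off [-0.0374  0.0057  1.6152] turn [-0.0009 -0.8048 -0.0008]
```

The index is at about 0.77. Continuing toward the wheel grip.

```bash
python3 -m pendant '{"offset":[[-0.02,0,0.3],[-0.03,0,0.6],[-0.03,0,0.9],[-0.04,0,1],[-0.04,0,1],[-0.04,0,1]],"turn":[[0,-0.2,0],[0,-0.4,0],[0,-0.6,0],[0,-0.8,0],[0,-0.8,0],[0,-0.8,0]]}'
python3 - <<'E'
from h import *
goto([[.511,.003,.36],[.511,.003,.243]])
E
```

```text
clock: 1.85
position: [0.4537, -0.1074, 0.3608]
ee_rot: [-0.705, -0.052, 0.052, 0.705]
ft_force: [0.5, -0.3, -0.8]
grip_width: 0.551
t 1.85 pos [ 0.4537 -0.1074  0.3608] w 0.551 F [ 0.5468 -0.2906 -0.7507]
off [0.3645 0.0043 0.5041] turn [-0.001  -0.011  -0.0012]
off [0.3651 0.5893 0.5037] turn [-0.001  -0.011  -0.0012]
```

```bash
python3 -m pendant '{"offset":[[0.18,0,0.25],[0.365,0,0.5],[0.365,0,0.505],[0.365,0.2,0.505],[0.365,0.4,0.505],[0.365,0.59,0.505],[0.365,0.59,0.505]],"turn":[[0,0,0],[0,-0.01,0],[0,-0.01,0],[0,-0.01,0],[0,-0.01,0],[0,-0.01,0],[0,-0.01,0]]}'
python3 - <<'E'
from h import *
goto([.511,.003,.243])
a=manip.camera("top")[0][170:290,265:405,::-1];b=manip.camera("side")[0][165:285,235:375,::-1]
cv2.imwrite("pics/d1.png",np.hstack([cv2.resize(x,(400,343),interpolation=cv2.INTER_CUBIC) for x in(a,b)]))
E
```

```text
clock: 2.72
position: [0.5093, 0.001, 0.2407]
ee_rot: [-0.705, -0.051, 0.055, 0.705]
ft_force: [-0.0, -1.1, 1.4]
grip_width: 0.552
t 2.73 pos [0.5093 0.001  0.2407] w 0.552 F [-0.0247 -1.0518  1.3712]
off [ 0.01   -0.0117  0.0088] turn [-0.0016 -0.0066 -0.0075]
```

View pics/d1.png

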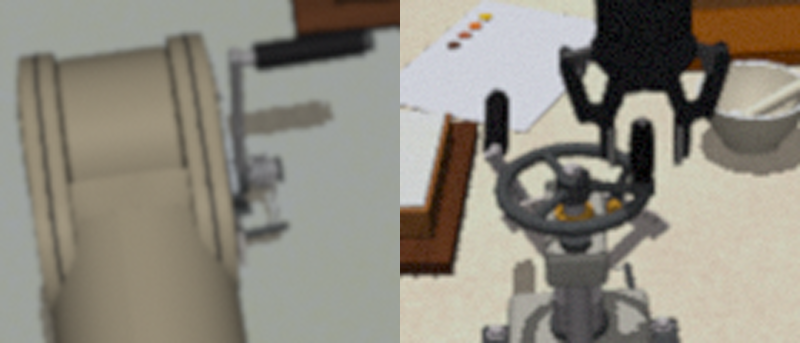

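The fingers flank the wheel grip in x as intended. Closing now.

```bash
python3 -m pendant '{"offset":[[0,0,0],[0,0,0],[0,0,0],[0,0,0],[0,0,0]],"turn":[[0,0,0],[0,0,0],[0,0,0],[0,0,0],[0,0,0]]}' 0 40
cat >> h.py <<'E'
def circ(a0,n,step=.34,end=None):
    o=manip.get_obs();r=Ro.from_quat(o["ee_rot"]);q=press(o["position"])[0]
    print("t",round(o["clock"],2),"pos",o["position"],"press",q,"r",np.hypot(*q[:2]),"ang",np.arctan2(q[1],q[0]),"w",round(o["grip_width"],3),"F",o["ft_force"])
    a=a0-step*np.arange(1,n+1)
    if end is not None:a=np.maximum(a,end)
    for i,t in enumerate(a):
        x=world([.058*np.cos(t),.058*np.sin(t),q[2]-.004*(a0-t)/6.283])
        print(round(t,3),np.round(r.inv().apply(x-o["position"])/.2,3).tolist())
E
python3 - <<'E'
from h import *
circ(3.03,12)
E
```

```text
clock: 3.45
position: [0.5128, 0.0017, 0.2461]
ee_rot: [0.705, 0.055, -0.052, -0.705]
ft_force: [3.0, -1.4, 7.1]
grip_width: 0.239
t 3.45 pos [0.5128 0.0017 0.2461] press [-0.0556  0.0051  0.2461] r 0.05579682382151353 ang 3.0502934408831974 w 0.239 F [ 3.0166 -1.4092  7.0978]
2.69 [0.016, 0.001, 0.101]
2.35 [0.073, 0.002, 0.181]
2.01 [0.154, 0.004, 0.238]
1.67 [0.248, 0.005, 0.264]
1.33 [0.346, 0.007, 0.258]
0.99 [0.436, 0.008, 0.219]
0.65 [0.508, 0.01, 0.152]
0.31 [0.554, 0.011, 0.065]
-0.03 [0.568, 0.012, -0.032]
-0.37 [0.549, 0.013, -0.128]
-0.71 [0.499, 0.014, -0.212]
-1.05 [0.423, 0.015, -0.275]
```

```bash
python3 -m pendant '{"offset":[[0.016,0.001,0.1],[0.073,0.002,0.18],[0.154,0.004,0.238],[0.248,0.005,0.264]],"turn":[[0,0,0],[0,0,0],[0,0,0],[0,0,0]]}'
python3 - <<'E'
from h import *
circ(1.67,12)
E
```

```text
clock: 3.95
position: [0.5539, 0.0603, 0.2454]
ee_rot: [0.706, 0.054, -0.052, -0.704]
ft_force: [-0.9, -7.7, 1.9]
grip_width: 0.233
t 3.95 pos [0.5539 0.0603 0.2454] press [-0.0058  0.0566  0.2454] r 0.05693564444955666 ang 1.6734658693981275 w 0.233 F [-0.8749 -7.7484  1.8745]
1.33 [0.098, 0.001, -0.001]
0.99 [0.189, 0.003, -0.04]
0.65 [0.261, 0.004, -0.106]
0.31 [0.306, 0.006, -0.193]
-0.03 [0.321, 0.007, -0.29]
-0.37 [0.302, 0.009, -0.386]
-0.71 [0.252, 0.01, -0.471]
-1.05 [0.176, 0.011, -0.534]
-1.39 [0.084, 0.012, -0.568]
-1.73 [-0.014, 0.013, -0.57]
-2.07 [-0.107, 0.013, -0.538]
-2.41 [-0.184, 0.014, -0.478]
```

Tracking is good. Continuing round.

```bash
python3 -m pendant '{"offset":[[0.098,0.001,0],[0.188,0.003,-0.04],[0.26,0.004,-0.106],[0.305,0.006,-0.193],[0.32,0.007,-0.29],[0.302,0.009,-0.386],[0.252,0.01,-0.47],[0.176,0.011,-0.534],[0.084,0.012,-0.568],[-0.014,0.013,-0.57],[-0.107,0.013,-0.538],[-0.184,0.014,-0.478]],"turn":[[0,0,0],[0,0,0],[0,0,0],[0,0,0],[0,0,0],[0,0,0],[0,0,0],[0,0,0],[0,0,0],[0,0,0],[0,0,0],[0,0,0]]}'
python3 - <<'E'
from h import *
circ(-2.41,9,end=1.53-6.283)
E
```

```text
clock: 5.45
position: [0.5321, -0.0391, 0.2429]
ee_rot: [0.706, 0.055, -0.051, -0.705]
ft_force: [13.3, 9.0, -8.4]
grip_width: 0.237
t 5.45 pos [ 0.5321 -0.0391  0.2429] press [-0.0428 -0.0382  0.2429] r 0.05741631694930802 ang -2.4131922031307607 w 0.237 F [13.3067  8.9971 -8.3745]
-2.75 [-0.054, 0.001, 0.08]
-3.09 [-0.076, 0.001, 0.176]
-3.43 [-0.065, 0.002, 0.273]
-3.77 [-0.022, 0.004, 0.361]
-4.11 [0.047, 0.005, 0.43]
-4.45 [0.136, 0.006, 0.472]
-4.753 [0.223, 0.008, 0.482]
-4.753 [0.223, 0.008, 0.482]
-4.753 [0.223, 0.008, 0.482]
```

```bash
python3 -m pendant '{"offset":[[-0.054,0.003,0.08],[-0.076,0.005,0.176],[-0.065,0.007,0.273],[-0.022,0.009,0.36],[0.047,0.01,0.43],[0.136,0.012,0.472],[0.223,0.013,0.482],[0.225,0.013,0.482],[0.225,0.013,0.482],[0.225,0.013,0.482]],"turn":[[0,0,0],[0,0,0],[0,0,0],[0,0,0],[0,0,0],[0,0,0],[0,0,0],[0,0,0],[0,0,0],[0,0,0]]}'
python3 - <<'E'
from h import *
circ(-4.7124,1,.15)
E
```

```text
clock: 6.7
position: [0.5615, 0.0619, 0.2413]
ee_rot: [0.706, 0.054, -0.051, -0.704]
ft_force: [-7.7, -2.8, 8.0]
grip_width: 0.233
t 6.7 pos [0.5615 0.0619 0.2413] press [0.0019 0.057  0.2413] r 0.05706303069700366 ang 1.538258051772852 w 0.233 F [-7.7437 -2.8337  8.0421]
-4.862 [0.034, 0.001, 0.002]
```

```bash
python3 -m pendant '{"offset":[[0.02,0.001,0],[0.035,0.001,0.002],[0.035,0.001,0.002],[0.035,0.001,0.002]],"turn":[[0,0,0],[0,0,0],[0,0,0],[0,0,0]]}'
python3 - <<'E'
from h import *
circ(-4.7124,1,.15)
a,D=manip.camera("top");b=manip.camera("side")[0][165:285,235:375,::-1]
cv2.imwrite("pics/d2.png",np.hstack([cv2.resize(x,(400,343),interpolation=cv2.INTER_CUBIC) for x in(a[170:290,265:405,::-1],b)]))
E
```

```text
clock: 7.2
position: [0.5624, 0.0621, 0.241]
ee_rot: [0.707, 0.049, -0.057, -0.703]
ft_force: [-37.1, -5.6, 20.0]
grip_width: 0.237
t 7.2 pos [0.5624 0.0621 0.241 ] press [0.0028 0.0571 0.241 ] r 0.05716878963446127 ang 1.5217905865388763 w 0.237 F [-37.0659  -5.6394  20.0289]
-4.862 [0.029, 0.0, 0.001]
```

View pics/d2.png

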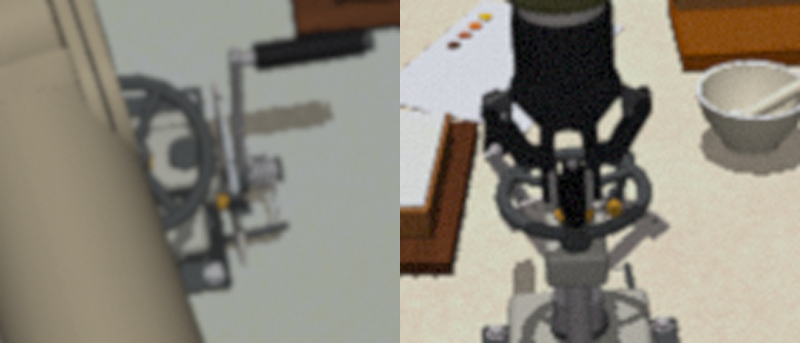

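The wheel is hard against its stop: the reaction rose to 37 N with no further motion, and the grip sits at press +y. Relieving the push, releasing and lifting.

```bash
python3 -m pendant '{"offset":[[-0.01,0,0],[-0.01,0,0]],"turn":[[0,0,0],[0,0,0]]}'
python3 -m pendant '{"offset":[[0,0,0],[0,0,0],[0,0,0],[0,0,0],[0,-0.2,0],[0,-0.4,0],[0,-0.6,0],[0,-0.6,0]],"turn":[[0,0,0],[0,0,0],[0,0,0],[0,0,0],[0,0,0],[0,0,0],[0,0,0],[0,0,0]]}' 60
python3 - <<'E'
from h import *
goto([world([.07,-.155,.36]),world([.07,-.155,.175])])
E
```

```text
clock: 7.55
position: [0.5603, 0.0616, 0.2414]
ee_rot: [0.708, 0.049, -0.056, -0.703]
ft_force: [-1.1, 0.1, 1.2]
grip_width: 0.236
clock: 8.55
position: [0.5625, 0.0631, 0.3644]
ee_rot: [0.707, 0.051, -0.055, -0.703]
ft_force: [0.1, 0.3, -0.2]
grip_width: 0.602
t 8.55 pos [0.5625 0.0631 0.3644] w 0.602 F [ 0.0946  0.2857 -0.2142]
off [ 0.3421  0.0266 -1.0629] turn [ 0.0078 -0.0086 -0.0074]
off [ 0.3475  0.9516 -1.0572] turn [ 0.0078 -0.0086 -0.0074]
```

```bash
python3 -m pendant '{"offset":[[0.1,0,-0.3],[0.2,0,-0.6],[0.3,0,-0.85],[0.342,0,-1],[0.342,0.2,-1],[0.342,0.3,-1],[0.342,0.3,-1]],"turn":[[0,0,0],[0,0,0],[0.008,-0.008,-0.008],[0.008,-0.008,-0.008],[0.008,-0.008,-0.008],[0.008,-0.008,-0.008],[0.008,-0.008,-0.008]]}'
python3 - <<'E'
from h import *
goto([world([.07,-.157,.26]),world([.07,-.157,.172])])
a,D=manip.camera("top");b=manip.camera("side")[0][165:285,235:375,::-1]
cv2.imwrite("pics/d3.png",np.hstack([cv2.resize(x,(400,343),interpolation=cv2.INTER_CUBIC) for x in(a[170:290,265:405,::-1],b)]))
E
```

```text
clock: 9.43
position: [0.6587, -0.1251, 0.3027]
ee_rot: [-0.705, -0.054, 0.056, 0.705]
ft_force: [0.6, 0.2, -0.3]
grip_width: 0.599
t 9.43 pos [ 0.6587 -0.1251  0.3027] w 0.599 F [ 0.5759  0.1961 -0.3039]
off [ 0.0067  0.2135 -0.071 ] turn [-0.0016 -0.0006 -0.0044]
off [ 0.0082  0.6535 -0.0715] turn [-0.0016 -0.0006 -0.0044]
```

View pics/d3.png

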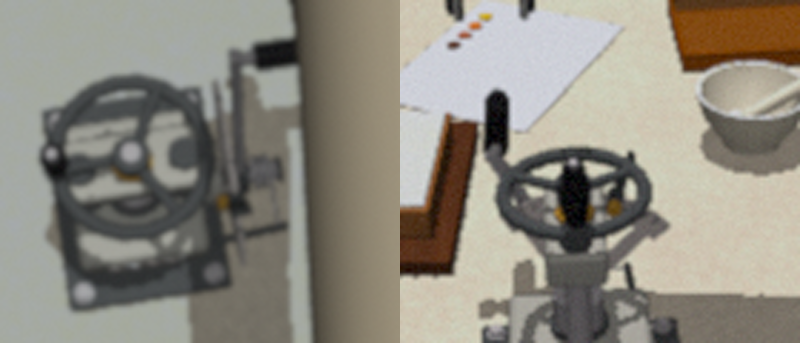

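The wheel grip is at press +y, so the screw is down, and the open fingers stand above the lever grip. Descending and closing on it.

```bash
python3 -m pendant '{"offset":[[0.008,0.1,-0.07],[0.008,0.25,-0.07],[0.008,0.45,-0.07],[0.008,0.65,-0.07],[0.008,0.65,-0.07],[0.008,0.65,-0.07]],"turn":[[0,0,0],[0,0,0],[0,0,0],[0,0,0],[0,0,0],[0,0,0]]}'
python3 -m pendant '{"offset":[[0,0,0],[0,0,0],[0,0,0],[0,0,0],[0,0,0],[0,0,0]],"turn":[[0,0,0],[0,0,0],[0,0,0],[0,0,0],[0,0,0],[0,0,0]]}' 0 60
cat >> h.py <<'E'
def arc(vals):
    o=manip.get_obs();r=Ro.from_quat(o["ee_rot"]);q=press(o["position"])[0]
    print("t",round(o["clock"],2),"press",q,"w",round(o["grip_width"],3),"F",o["ft_force"],"rot",Ro.from_quat(o["ee_rot"]).as_matrix()[:,1])
    l=np.arctan2(q[0],q[2]+manip.pinch_z-.046);print("r",np.hypot(q[0],q[2]+manip.pinch_z-.046),"val",.45-l)
    for v in vals:
        x=world([.16*np.sin(.45-v),q[1],.046+.16*np.cos(.45-v)-manip.pinch_z])
        print(v,np.round(r.inv().apply(x-o["position"])/.2,3).tolist())
E
python3 - <<'E'
from h import *
arc([.0,.1,.2,.3,.4,.5,.6,.7,.77])
E
```

```text
clock: 10.28
position: [0.6642, -0.1389, 0.1772]
ee_rot: [0.705, 0.056, -0.054, -0.705]
ft_force: [0.6, -0.3, 0.5]
grip_width: 0.599
clock: 11.02
position: [0.6659, -0.139, 0.1793]
ee_rot: [0.705, 0.057, -0.052, -0.705]
ft_force: [5.1, -1.0, 4.9]
grip_width: 0.259
t 11.03 press [ 0.0738 -0.1576  0.1793] w 0.259 F [ 5.1212 -0.9681  4.8988] rot [ 0.0073 -0.0007 -1.    ]
r 0.16895837966972713 val -0.0023223533210822156
0.0 [-0.022, 0.039, 0.0]
0.1 [-0.095, 0.008, -0.0]
0.2 [-0.171, -0.017, -0.0]
0.3 [-0.249, -0.033, -0.0]
0.4 [-0.329, -0.042, -0.0]
0.5 [-0.409, -0.042, -0.0]
0.6 [-0.489, -0.035, -0.0]
0.7 [-0.567, -0.019, -0.0]
0.77 [-0.621, -0.004, -0.0]
```

```bash
python3 -m pendant '{"offset":[[0,0,0],[0,0,0],[0,0,0],[-0.015,0.025,0],[-0.02,0.05,0],[-0.02,0.05,0],[-0.02,0.05,0]],"turn":[[0,0,0],[0,0,0],[0,0,0],[0,0,0],[0,0,0],[0,0,0],[0,0,0]]}' 55
python3 -m pendant '{"offset":[[0,0,0],[0,0,0],[0,0,0],[0,0,0],[0,0,0],[0,0,0]],"turn":[[0,0,0],[0,0,0],[0,0,0],[0,0,0],[0,0,0],[0,0,0]]}' 0 60
python3 - <<'E'
from h import *
arc([.0,.1,.2,.3,.4,.5,.6,.7,.77])
E
```

```text
clock: 11.9
position: [0.6621, -0.1396, 0.1693]
ee_rot: [0.705, 0.057, -0.052, -0.705]
ft_force: [0.1, -0.0, 0.7]
grip_width: 0.552
clock: 12.65
position: [0.6632, -0.1394, 0.1698]
ee_rot: [0.705, 0.058, -0.051, -0.704]
ft_force: [6.1, 0.0, -0.0]
grip_width: 0.264
t 12.65 press [ 0.0711 -0.1577  0.1698] w 0.264 F [ 6.075   0.0229 -0.0187] rot [ 0.0101 -0.0006 -0.9999]
r 0.15928021112473675 val -0.012538464089997314
0.0 [-0.007, -0.008, -0.0]
0.1 [-0.081, -0.04, -0.0]
0.2 [-0.157, -0.064, -0.0]
0.3 [-0.235, -0.081, -0.0]
0.4 [-0.315, -0.089, -0.0]
0.5 [-0.394, -0.09, -0.0]
0.6 [-0.474, -0.083, -0.0]
0.7 [-0.553, -0.068, -0.0]
0.77 [-0.607, -0.053, -0.0]
```

```bash
python3 -m pendant '{"offset":[[-0.04,-0.02,0],[-0.08,-0.04,0],[-0.157,-0.064,0],[-0.235,-0.08,0],[-0.315,-0.089,0],[-0.394,-0.09,0],[-0.474,-0.083,0],[-0.553,-0.068,0],[-0.585,-0.06,0],[-0.607,-0.053,0],[-0.607,-0.053,0],[-0.607,-0.053,0]],"turn":[[0,0,0],[0,0,0],[0,0,0],[0,0,0],[0,0,0],[0,0,0],[0,0,0],[0,0,0],[0,0,0],[0,0,0],[0,0,0],[0,0,0]]}'
python3 - <<'E'
from h import *
arc([.74,.77,.8])
a,D=manip.camera("top");np.save("pics/e1d.npy",D)
x0=335;c=a[195:270,325:400,::-1]
z=cv2.normalize(np.clip(D[195:270,325:400],.9,1.3),None,0,255,cv2.NORM_MINMAX).astype(np.uint8)
cv2.imwrite("pics/e1.png",np.hstack([cv2.resize(c,(400,400),interpolation=cv2.INTER_CUBIC),cv2.cvtColor(cv2.resize(z,(400,400),interpolation=0),8)]))
E
```

```text
clock: 14.15
position: [0.5441, -0.1593, 0.1758]
ee_rot: [0.705, 0.059, -0.05, -0.705]
ft_force: [30.1, -9.0, -45.4]
grip_width: 0.26
t 14.15 press [-0.0496 -0.1588  0.1758] w 0.26 F [ 30.0815  -8.979  -45.3523] rot [ 0.013   0.0001 -0.9999]
r 0.15653813909573752 val 0.7726467360190441
0.74 [0.02, -0.024, -0.0]
0.77 [-0.003, -0.017, -0.0]
0.8 [-0.026, -0.01, -0.0]
```

View pics/e1.png

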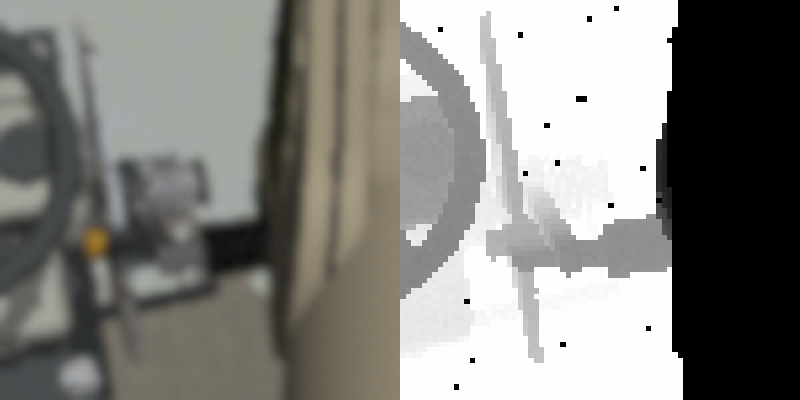

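The lever arm is now beside the fin. Next I'll measure its angle from the depth data and from the grip.

```bash
python3 -m pendant '{"offset":[[0,0.012,0],[0,0.022,0],[0,0.022,0],[0,0.022,0]],"turn":[[0,0,0],[0,0,0],[0,0,0],[0,0,0]]}'
cat >> h.py <<'E'
def lev():
    D=np.median([manip.camera("top")[1] for _ in range(3)],0)
    v,u=np.mgrid[195:275,330:385];d=D[195:275,330:385]
    X=np.array([press(dp("top",a,b,c))[0] for a,b,c in zip(u.ravel(),v.ravel(),d.ravel()) if c>0])
    r=np.hypot(X[:,0],X[:,2]-.046);a=.45-np.arctan2(X[:,0],X[:,2]-.046)
    for n,y0,y1,r0,r1 in(("fin",-.089,-.070,.145,.17),("arm",-.1005,-.0905,.06,.15),("armtop",-.1,-.091,.15,.18),("grip",-.15,-.117,.15,.18)):
        k=(X[:,1]>y0)&(X[:,1]<y1)&(r>r0)&(r<r1)
        if k.any(): print(n,k.sum(),"ang med",np.median(a[k]),"pct",np.percentile(a[k],[2,98]),"rmed",np.median(r[k]),"xmid",(X[k,0].min()+X[k,0].max())/2)
E
python3 - <<'E'
from h import *
arc([.74,.77,.8]);lev()
E
```

```text
clock: 14.7
position: [0.5478, -0.1591, 0.176]
ee_rot: [0.706, 0.063, -0.047, -0.704]
ft_force: [6.5, 1.0, 17.2]
grip_width: 0.262
t 14.7 press [-0.046  -0.1592  0.176 ] w 0.262 F [ 6.5192  0.9914 17.1792] rot [ 0.0228 -0.0021 -0.9997]
r 0.15560574529729082 val 0.7500134404814838
0.74 [0.002, -0.023, -0.0]
0.77 [-0.021, -0.017, -0.0]
0.8 [-0.044, -0.009, -0.0]
fin 28 ang med 0.7667345908284209 pct [0.7534 0.7919] rmed 0.1583171139212196 xmid -0.04865123582682176
arm 181 ang med 0.697005543167518 pct [-1.9294  2.7426] rmed 0.0941060268288384 xmid 0.0021035074602263476
armtop 32 ang med 0.7430703754059884 pct [0.7085 0.7838] rmed 0.16795717746224514 xmid -0.04720881201605718
grip 85 ang med 0.739009103177102 pct [0.677  0.8123] rmed 0.16911630121221385 xmid -0.04710259071960367
```

```bash
python3 -m pendant '{"offset":[[-0.012,-0.004,0],[-0.025,-0.008,0],[-0.025,-0.008,0],[-0.025,-0.008,0],[-0.025,-0.008,0],[-0.025,-0.008,0]],"turn":[[0,0,0],[0,0,0],[0,0,0],[0,0,0],[0,0,0],[0,0,0]]}'
python3 - <<'E'
from h import *
arc([.77]);lev();arc([]);print(manip.get_obs()["joint_velocities"])
E
```

```text
clock: 15.6
position: [0.5442, -0.1595, 0.1755]
ee_rot: [0.706, 0.064, -0.046, -0.704]
ft_force: [24.8, -3.4, -33.3]
grip_width: 0.26
t 15.6 press [-0.0496 -0.1591  0.1755] w 0.26 F [ 24.7815  -3.4323 -33.3189] rot [ 0.0265 -0.0006 -0.9996]
r 0.15624919926028086 val 0.7730108773785888
0.77 [-0.003, -0.019, -0.0]
fin 30 ang med 0.7642311191743776 pct [0.751 0.79 ] rmed 0.15845728587178293 xmid -0.04831651371445764
arm 183 ang med 0.7156821992269333 pct [-1.9289  2.7368] rmed 0.0942298890964631 xmid 0.002040432119029427
armtop 32 ang med 0.7632548500028677 pct [0.7304 0.811 ] rmed 0.1671315917395623 xmid -0.05027438532248851
grip 85 ang med 0.759393135693568 pct [0.6998 0.8343] rmed 0.16891417017765062 xmid -0.05054401511570035
t 15.75 press [-0.0496 -0.1591  0.1755] w 0.26 F [ 24.7242  -3.4023 -32.9028] rot [ 0.0266 -0.0006 -0.9996]
r 0.15624035958710655 val 0.772790499309238
[ 0.0018  0.001  -0.0008  0.0001  0.0003 -0.0002  0.0004]
```

Lever ≈0.770 and fin ≈0.768, with the arm still. I'll hold the target for over 0.5 s and do a final check.

Run:
```python
from h import *
for _ in range(14): a,_d=manip.camera("top")
lev();arc([])
cv2.imwrite("pics/f1.png",a[:,:,::-1])
```

```text
fin 29 ang med 0.7666013456691139 pct [0.7536 0.791 ] rmed 0.1592490103898502 xmid -0.04876011294097557
arm 181 ang med 0.7161195143133725 pct [-1.9019  2.7653] rmed 0.0942993524604378 xmid 0.0020075335233003186
armtop 31 ang med 0.7655968521649029 pct [0.7308 0.8089] rmed 0.16788299575235635 xmid -0.05076861611326293
grip 85 ang med 0.7619890774507985 pct [0.6991 0.8331] rmed 0.16880300456747815 xmid -0.05061829260279231
t 16.6 press [-0.0496 -0.1591  0.1755] w 0.258 F [ 24.1752  -3.1704 -32.6014] rot [ 0.0266 -0.0007 -0.9996]
r 0.15627180314637398 val 0.7727790095635192
```

View pics/f1.png

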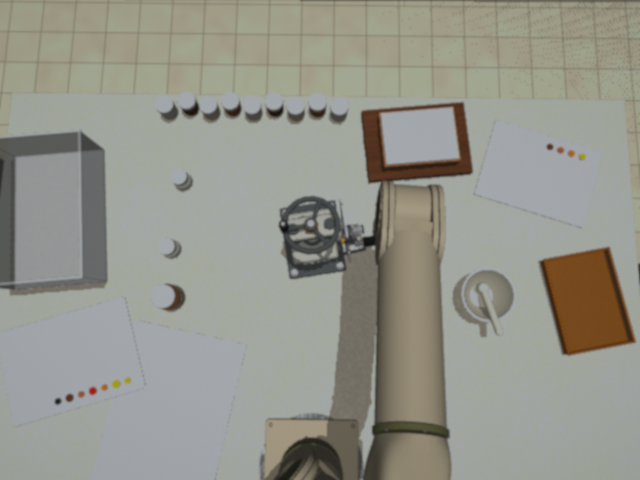

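The wheel grip is at press +y (284,226). The jars at (181,179), (170,247) and (166,296) and the mortar at (487,297) stand where they were. The lever is aligned and steady, so I'm handing in.

```bash
python3 -c "
from workcell import manip
print(manip.hand_in())"
```

```text
the job is handed in; nothing more can be done
None
```

I turned the wheel clockwise about 7.7 rad by its grip, to the hard stop. I then pulled the lever over to the index and handed in at about 16.6 s while still holding it. The hand-in reports no verdict.

- **Wheel:** at the stop the push rose to 37 N with no further turn. After release the picture shows the grip at press +y, its position at the stop.
- **Lever:** the last depth checks put the lever at 0.76–0.773 rad and the index fin at 0.767–0.772 rad. That is within about 0.01 rad, against the 0.06 allowed. The arm was at rest, and the pose and force barely changed over about 1 s of holding.
- **Grip:** it was set to 60 N. The wrist carried about 24 N sideways and 33 N downward, more than the spring alone because the tool pulls slightly upward on the lever. This was steady and well under the 120 N limit.
- **Jars and mortar:** they look unmoved in the last top view, but I did not measure them.

I opened and regripped the lever once, because the first grasp sat about 8 mm high.

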